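Snap the transit cover onto the sprung fossil carrier

ROBOT

A 7-joint arm with a two-finger parallel gripper is mounted at the origin on the work surface. World frame = base frame: x ahead of the robot, y to its left, z up, the work surface at z = 0. Lengths are in mm, angles in rad, forces in N, time in s.
With the tool pointing down it reaches from about 425 to 950 mm from the base axis. Payload 4.7 kg.
Tool frame: the origin (TCP) lies at the very end of the fingers, on their centre line; the grasp point (between the pads) lies 19 mm behind it; z points along the fingers, y is the direction in which the jaws open and shut (so a half turn about z gives the same grasp; the last joint's range is limited). The gripper opens to 87 mm and grips with 3 to 60 N. Pads are 19 mm wide; open, the fingers measure 117 mm over their backs; the gripper's body (75 mm by 190 mm) begins 51 mm behind the grasp point.
Start: joints at [1.085, 0.469, -0.049, 1.532, 0.024, 1.141, -0.082], TCP at [297.777, -605.789, 201.973] pointing down, gripper open.
Joint ranges: [-2.59, 2.59], [-0.33, 1.99], [-1.39, 1.29], [0.1, 2.45], [-1.04, 4.18], [0.21, 1.99], [-2.66, 2.66]. Speed limits (rad/s): [2.57, 2.57, 3.14, 3.14, 3.14, 3.14, 3.14].

INTERFACE

Orientations are given as a unit quaternion [w, x, y, z].
In Python, from plant import ctrl gives the robot as it stands.
- The arm moves only by the shell command python3 -m inch 'ROWS' [FORCE]. ROWS is JSON, a list of rows, each an object of numbers: "tx", "ty", "tz": the shift along the tool's x, y, z in m; "rx", "ry", "rz": the turn, a rotation vector about the tool's x, y, z in degrees; "grip": the closure, from 0 (fully open) to 1 (shut). In form: [{"tx": .., "ty": .., "tz": .., "rx": .., "ry": .., "rz": .., "grip": ..}, ...]. A call has 1 to 12 rows; each row shifts and turns the commanded pose from where the row before left it, along the tool's axes as they then stand; what a row does not reach is not made up. A row lasts 1/12 s, in which the tool goes at most 41.7 mm and 7.16 degrees, less where a joint would pass 70% of its speed; a pose out of reach is approached as far as the arm can. A call with a gripper value outside its range is refused whole. The fingers move at their own pace and stop on an object; FORCE is the grip in N (left out, the last holds). Time passes only in rows, so rows that do not move let the fingers close. It gives the time, the measured TCP pose, the force and the opening at its end, in the units of the state.
- ctrl.sense(): the state, without advancing time (a new reading comes with each control period).
- ctrl.camera(name): name is "scene" or "top" or "wrist"; returns the picture (400x640x3 uint8, red, green, blue); there is no depth.
- ctrl.camera_params(name): a dict with "mtx" (3x3 intrinsics, pixels), "R" (3x3) and "t" (3): a world point X has camera coordinates R X + t; the wrist camera has in their place "hand_eye" (4x4, takes a point from camera to tool coordinates, whose origin is the TCP and whose axes are the flange's). Camera axes: x right, y down, z forward; pixel columns grow to the right and rows downward; lengths in mm; the calibration is good to about 2 mm. The wrist camera is an equidistant fisheye: a pixel r from the principal point sees the ray r / f radians off the axis. A picture is of the moment at which its call begins: read the wrist's pose just before it. camera_params takes no time and is no camera call.
- ctrl.finish_job(): hands the job in, once; it reports no verdict.
The state is a dict: "t": time; "joint_positions": joint angles; "joint_vel": joint speeds; "joint_torque": joint torques, N m; "position": TCP position; "orientation": TCP orientation; "contact_force": force on the tool from outside, world axes, zero at the start; "ft_torque": the same for the moment, N m; "grip_width": finger opening in mm.
Only numpy, scipy, OpenCV 4.12 (cv2) and the standard library are available. Lean on these libraries where they do the work, as an engineer would, in place of code of your own. Each camera call takes 0.05 s, during which the arm holds its last target.

TASK

Close up the turtle plate for transport: take the cover with the two steel clip arms, set it over the sprung tray and press it straight down until both clips have snapped under the rim and it sits fully home; the tray gives way on its springs, so go by feel, and never bear on it with more than about 2 kg (20 N). Then tug the cover gently upward so that the tray lifts about 4 mm on its springs, which shows that the clips hold, let the tray settle back and let go. Leave the other things on the bench where they are.

Things in the scene. Friction and masses are not known exactly. Their poses are not given: they have to be found in the camera images.
- cover_grip (a point): Centre (half-way up) of the upright grip bar on the loose grey plastic transit cover with two steel clip arms (0.16 kg). Bar 44 mm long (x), 16 wide (y), 28 high, standing on the middle of a plate 88 x 72 mm, 5 thick. This point is 14 mm above the plate's top and 43 mm above the bench while the cover stands on its guide tabs. x along the bar, z up; it may go on either way round.
- cover_seat (a point): Centre of the flat underside of the cover's plate, 19 mm below cover_grip, same axes. Two guide tabs, flared at the foot, on the y sides reach 24 mm below it, 68 mm apart inside, and go outside the rim. The cover stands on them on the bench.
- cover_clip (a point): Catch of one of the two clip arms (+x end; the other is its mirror image). Arms 24 mm wide, at the x ends, 100 mm over both, reaching 19 mm below the plate's underside, with sloping insides. Pressed at the middle with some 8 to 13 N in all they swing out 3 mm each over the rim and snap in under it when the plate meets the rim; 2 mm of vertical play then remains.
- tray_rim (a point): Centre of the opening of the carrier's aluminium tray, at the height of the top of its rim (about 74 mm above the bench at rest). Rim 90 mm (x) by 64 mm (y) outside, 5 mm thick, with free space below it. Fully home the cover's plate lies on the rim: cover_grip is then 19 mm straight above this point, x axes parallel. The point moves with the tray.
- tray (a joint): Height of the tray on its springs in m: about 0 at rest, negative when pressed down (hard stop at -0.019), positive when lifted (stop at +0.008). About 1 N per mm either way, damped; it moves straight up and down only and is slowed by a damper (15 N at 0.1 m/s), so press slowly; it sinks about 10 mm before the clips give.
- carrier: Steel base plate of the sprung carrier, 130 x 100 x 12 mm, bolted to the bench; origin at the centre of its underside, x along the long side, z up.
- plain_lid: Bystander: plain grey dust lid with the same grip bar but no clip arms, 92 x 70 mm, 41 mm high; origin at the centre of its underside.
- agate_chip: Bystander: loose polished agate chip, 28 mm across, 11 mm high; origin under its centre.
- air_scribe: Bystander: loose chrome air scribe lying flat, 165 mm long, 16 mm thick, along its own x; origin under its middle.
- resin_jar: Bystander: loose small jar, 52 mm across, 75 mm high; origin under its centre.
- dust_brush: Bystander: loose brush lying flat along its own x; origin under its middle.
There are look-alikes about, which are no part of the job. Leave any purple or red look-alike of the part that bears cover_grip alone. Leave any blue or turquoise look-alike of the carrier alone.

How it is judged:
By the outcome, as a careful person would: the job done as asked, in the order asked, and still so for the second after the job is handed in, with the robot touching nothing.
It also fails if it takes over 45 s, if anything falls off the work surface, if the arm or the gripper's body presses on something with over 40 N, if the wrist force passes 120 N, or if a joint passes its speed limit or range.

## Working session

There is one attempt and no reset: what is moved stays moved. The work goes in short steps, Python scripts to look and compute and a shell command to move; the robot and the scene stay as the last step left them, time stands still between calls to the robot, and variables do not carry over. Pictures are saved under pics/ and viewed, and the job is handed in when it is done.

```bash
ls; mkdir -p pics; python3 - <<'E'
from plant import ctrl
import cv2,numpy as np
s=ctrl.sense();print(s)
for n in("scene","top","wrist"):
    im=ctrl.camera(n);cv2.imwrite(f"pics/{n}0.png",im[:,:,::-1]);p=ctrl.camera_params(n);print(n,{k:np.round(v,3).tolist() for k,v in p.items()})
E
```

```text
pics
{'t': 0.0, 'joint_positions': array([ 1.08507522,  0.46944532, -0.04857708,  1.53371052,  0.02411172,
        1.14097761, -0.08226421]), 'joint_vel': array([-2.67302024e-03,  9.16901220e-04, -1.02368326e-04,  5.14277743e-04,
        4.27234994e-05, -2.02382904e-04, -1.46515047e-03]), 'joint_torque': array([-2.84062207e-04, -5.07973123e+01, -8.04706989e-02, -2.36154646e+01,
       -6.12690160e-02,  3.79170687e-02,  2.16885251e-04]), 'position': array([ 297.45140315, -605.20990074,  200.88977846]), 'orientation': array([-9.40772885e-04,  9.74020633e-01,  2.26457172e-01, -2.65066305e-04]), 'contact_force': array([ 0.27421983, -0.81665424,  0.23201236]), 'ft_torque': array([-0.03713033,  0.0187546 , -0.03615296]), 'grip_width': 87.421201110333}
scene {'mtx': [[375.568, 0.0, 323.342], [0.0, 375.568, 204.699], [0.0, 0.0, 1.0]], 'R': [[0.495, 0.869, 0.011], [0.478, -0.261, -0.839], [-0.726, 0.42, -0.544]], 't': [-273.284, -183.932, 1180.297]}
top {'mtx': [[417.718, 0.0, 315.492], [0.0, 417.718, 206.261], [0.0, 0.0, 1.0]], 'R': [[-0.007, -1.0, 0.021], [-0.985, 0.003, -0.174], [0.174, -0.022, -0.984]], 't': [33.579, 499.522, 887.765]}
wrist {'mtx': [[309.707, 0.0, 317.534], [0.0, 309.707, 197.828], [0.0, 0.0, 1.0]], 'hand_eye': [[0.0, -0.968, -0.253, 68.845], [1.0, 0.0, -0.0, 0.242], [0.0, -0.253, 0.968, -183.084], [0.0, 0.0, 0.0, 1.0]]}
```

View pics/scene0.png

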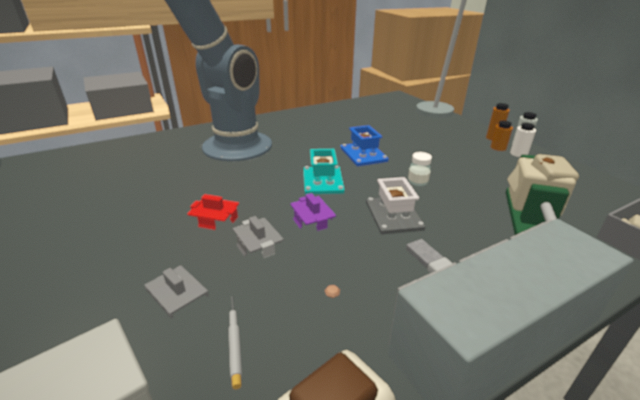

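View pics/top0.png

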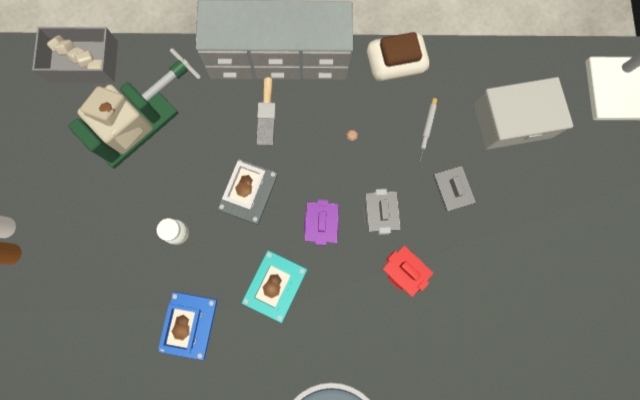

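View pics/wrist0.png

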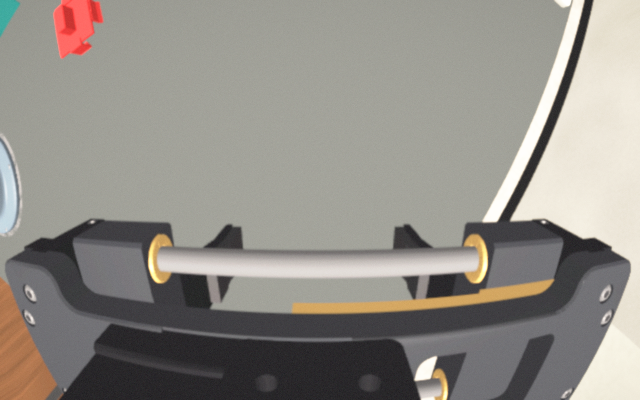

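```bash
python3 - <<'E'
import cv2,numpy as np
t=cv2.imread("pics/top0.png");s=cv2.imread("pics/scene0.png")
a=cv2.resize(t[150:260,345:485],None,fx=4,fy=4,interpolation=cv2.INTER_CUBIC)[:, :400]
a=cv2.resize(t[160:250,350:480],(400,277),interpolation=cv2.INTER_CUBIC)
b=cv2.resize(t[145:235,200:330],(400,277),interpolation=cv2.INTER_CUBIC)
c=cv2.resize(s[200:290,190:320],(400,277),interpolation=cv2.INTER_CUBIC)
d=cv2.resize(s[165:255,340:470],(400,277),interpolation=cv2.INTER_CUBIC)
cv2.imwrite("pics/crop1.png",np.vstack([np.hstack([a,b]),np.hstack([c,d])]))
E
```

```text
(no output)
```

View pics/crop1.png

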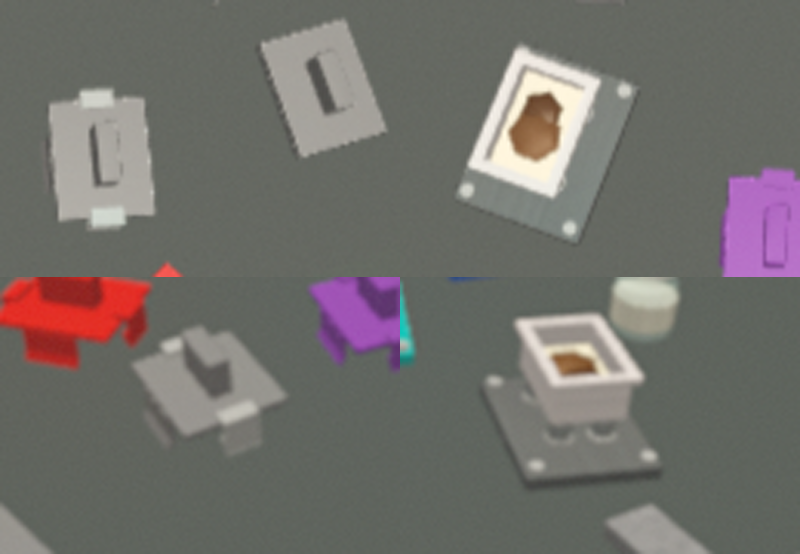

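The loose grey candidates in the top view are (383,211), which has light steel clip tabs at both ends, and (455,188), which has none, so that one is the plain lid. The purple cover at (322,222) and the red one at (408,271) are look-alikes. My cover is (383,211). My tray is the grey carrier at (248,190); the turquoise and blue carriers are to be left alone.

```bash
cat > h.py <<'E'
import numpy as np,cv2
from plant import ctrl
from scipy.spatial.transform import Rotation as Ro
def pose():
    s=ctrl.sense();q=s["orientation"];return np.array(s["position"]),Ro.from_quat([q[1],q[2],q[3],q[0]]).as_matrix(),s
def ray(n,uv,T=None):
    p=ctrl.camera_params(n);K=np.array(p["mtx"],float)
    x=(uv[0]-K[0,2])/K[0,0];y=(uv[1]-K[1,2])/K[1,1]
    if n=="wrist":
        r=np.hypot(x,y);d=np.array([x/r*np.sin(r),y/r*np.sin(r),np.cos(r)]) if r>0 else np.array([0,0,1.])
        H=np.array(p["hand_eye"]);P,R=T
        return P+R@H[:3,3],R@H[:3,:3]@d
    d=np.array([x,y,1.]);R=np.array(p["R"]);return -R.T@np.array(p["t"]),R.T@d
def onz(n,uv,z,T=None):
    o,d=ray(n,uv,T);return o+d*(z-o[2])/d[2]
def tri(rs):
    A=0;b=0
    for o,d in rs:
        d=d/np.linalg.norm(d);M=np.eye(3)-np.outer(d,d);A=A+M;b=b+M@o
    X=np.linalg.solve(A,b)
    return X,[np.linalg.norm((np.eye(3)-np.outer(d,d)/(d@d))@(X-o)) for o,d in rs]
def proj(n,X,T=None):
    p=ctrl.camera_params(n);K=np.array(p["mtx"],float)
    if n=="wrist":
        H=np.array(p["hand_eye"]);P,R=T
        c=H[:3,:3].T@(R.T@(X-P)-H[:3,3]);th=np.arctan2(np.hypot(c[0],c[1]),c[2]);k=th/np.hypot(c[0],c[1])
        return K[0,0]*c[0]*k+K[0,2],K[1,1]*c[1]*k+K[1,2]
    c=np.array(p["R"])@X+np.array(p["t"]);return K[0,0]*c[0]/c[2]+K[0,2],K[1,1]*c[1]/c[2]+K[1,2]
E
python3 - <<'E'
from h import *
print("cover mid",onz("top",(383,211),29).round(1))
print("clips",onz("top",(381.6,191.5),29).round(1),onz("top",(385,231),29).round(1))
print("rim",onz("top",(245,187),74).round(1))
# rim corners in top: crop scale 130/400
for u,v in((517,45),(601,77),(468,163),(553,197)):
    print(onz("top",(200+(u-400)*130/400,145+v*90/277),74).round(1))
P,R,s=pose();print(P,R.round(3))
E
```

```text
cover mid [ 490.9 -122.2   29. ]
clips [ 536.1 -120.6   29. ] [ 445.3 -125.2   29. ]
rim [537.1 184.2  74. ]
[598.5 200.8  74. ]
[575.  140.8  74. ]
[513.  232.8  74. ]
[488.7 173.   74. ]
[ 297.51819089 -605.34862077  201.14960665] [[ 0.897  0.441 -0.001]
 [ 0.441 -0.897  0.001]
 [-0.    -0.001 -1.   ]]
```

```bash
python3 -m inch '[{"tx":0.0265,"ty":-0.030,"rz":5.85},{"tx":0.0233,"ty":-0.0325,"rz":5.85},{"tx":0.0199,"ty":-0.0347,"rz":5.85},{"tx":0.0162,"ty":-0.0366,"rz":5.85},{"tx":0.0125,"ty":-0.039},{"tx":0.0125,"ty":-0.039},{"tx":0.0125,"ty":-0.039},{"tx":0.0125,"ty":-0.039},{"tx":0.0125,"ty":-0.039},{"tx":0.0125,"ty":-0.039},{"tx":0.0125,"ty":-0.039},{"tx":0.012,"ty":-0.038}]' 10
```

```text
$[0]: bad value
```

```bash
python3 -m inch '[{},{}]'; cat >> h.py <<'E'
def wshot(name):
    P,R,s=pose();im=ctrl.camera("wrist")[:,:,::-1].copy();cv2.imwrite(f"pics/{name}.png",im);np.savez(f"pics/{name}.npz",P=P,R=R);print(P.round(1),R[:,0].round(4),s["t"]);return im
E
python3 -c "
from h import *
wshot('w1')"
```

```text
[ 297.5 -605.3  201.1] [ 8.975e-01  4.411e-01 -1.000e-04] 0.15$[0]: bad value
```

View pics/w1.png

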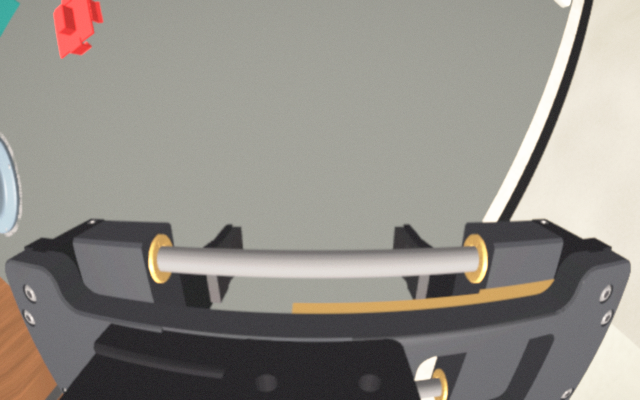

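The rows were refused and nothing moved. It looks as if every key is required.

```bash
python3 -m inch '[{"tx":0.0265,"ty":-0.030,"tz":0,"rx":0,"ry":0,"rz":5.85,"grip":0},{"tx":0.0233,"ty":-0.0325,"tz":0,"rx":0,"ry":0,"rz":5.85,"grip":0},{"tx":0.0199,"ty":-0.0347,"tz":0,"rx":0,"ry":0,"rz":5.85,"grip":0},{"tx":0.0162,"ty":-0.0366,"tz":0,"rx":0,"ry":0,"rz":5.85,"grip":0},{"tx":0.0125,"ty":-0.039,"tz":0,"rx":0,"ry":0,"rz":0,"grip":0},{"tx":0.0125,"ty":-0.039,"tz":0,"rx":0,"ry":0,"rz":0,"grip":0},{"tx":0.0125,"ty":-0.039,"tz":0,"rx":0,"ry":0,"rz":0,"grip":0},{"tx":0.0125,"ty":-0.039,"tz":0,"rx":0,"ry":0,"rz":0,"grip":0},{"tx":0.0125,"ty":-0.039,"tz":0,"rx":0,"ry":0,"rz":0,"grip":0},{"tx":0.0125,"ty":-0.039,"tz":0,"rx":0,"ry":0,"rz":0,"grip":0},{"tx":0.0125,"ty":-0.039,"tz":0,"rx":0,"ry":0,"rz":0,"grip":0},{"tx":0.012,"ty":-0.038,"tz":0,"rx":0,"ry":0,"rz":0,"grip":0}]' 10
```

```text
t: 1.2
position: [424.4, -133.9, 202.2]
orientation: [0.0, 1.0, 0.024, 0.0]
contact_force: [1.0, -0.8, -0.8]
grip_width: 86.8
```

```bash
python3 -m inch '[{"tx":0,"ty":0,"tz":0,"rx":0,"ry":0,"rz":0,"grip":0},{"tx":0,"ty":0,"tz":0,"rx":0,"ry":0,"rz":0,"grip":0}]'
python3 -c "
from h import *
wshot('w2')"
```

```text
t: 1.37
position: [424.8, -133.8, 202.1]
orientation: [0.0, 1.0, 0.027, 0.0]
contact_force: [0.0, -1.5, -0.3]
grip_width: 86.8
[ 424.8 -133.8  202.1] [9.985e-01 5.400e-02 3.000e-04] 1.3667
```

View pics/w2.png

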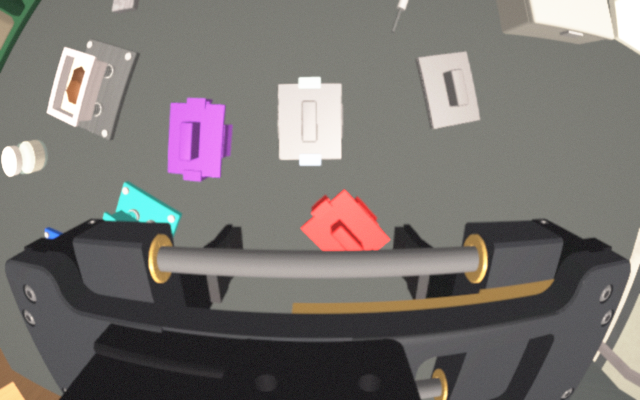

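```bash
python3 - <<'E'
import cv2,numpy as np
im=cv2.imread("pics/w2.png")
a=cv2.resize(im[65:175,260:360],None,fx=5,fy=5,interpolation=cv2.INTER_CUBIC)
cv2.imwrite("pics/c2.png",a)
g=cv2.cvtColor(im,cv2.COLOR_BGR2GRAY)
print(g[120,270:350].tolist());print(g[75:172,310].tolist());print(g[75:172,290].tolist())
E
```

```text
[129, 129, 127, 128, 125, 126, 134, 167, 208, 233, 238, 236, 238, 237, 238, 239, 239, 238, 238, 238, 238, 238, 237, 237, 239, 239, 239, 237, 239, 239, 234, 219, 208, 224, 235, 238, 239, 238, 239, 242, 241, 241, 241, 242, 239, 229, 222, 235, 240, 240, 240, 241, 241, 240, 241, 241, 241, 242, 241, 241, 242, 242, 242, 242, 242, 242, 243, 243, 242, 242, 235, 212, 180, 148, 130, 125, 129, 128, 130, 129]
[132, 163, 233, 253, 254, 254, 254, 254, 254, 254, 254, 254, 253, 245, 233, 232, 233, 233, 234, 235, 234, 235, 234, 235, 230, 209, 203, 223, 233, 236, 235, 235, 237, 237, 236, 237, 238, 239, 238, 239, 240, 239, 240, 241, 240, 241, 241, 241, 241, 242, 244, 242, 243, 244, 243, 243, 243, 244, 245, 244, 245, 245, 245, 245, 244, 235, 223, 226, 240, 245, 244, 244, 245, 245, 245, 246, 246, 245, 245, 251, 254, 254, 254, 254, 254, 254, 254, 254, 254, 250, 219, 154, 129, 128, 124, 126, 129]
[128, 128, 128, 128, 128, 126, 127, 128, 153, 213, 232, 231, 231, 232, 232, 232, 233, 232, 234, 233, 234, 233, 233, 235, 234, 233, 234, 234, 235, 235, 236, 236, 237, 235, 236, 236, 237, 237, 237, 237, 237, 238, 238, 238, 237, 238, 239, 238, 239, 238, 238, 239, 240, 240, 238, 239, 239, 240, 241, 240, 239, 240, 241, 241, 241, 241, 241, 240, 242, 240, 243, 242, 243, 242, 241, 242, 242, 243, 243, 244, 243, 244, 244, 241, 213, 152, 129, 127, 128, 128, 129, 130, 129, 127, 127, 130, 126]
```

View pics/c2.png

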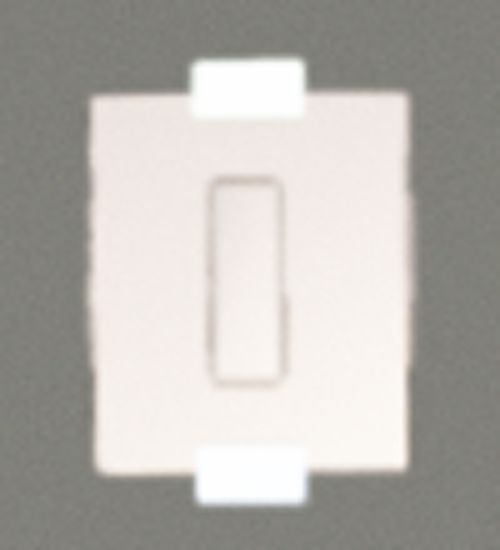

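```bash
python3 - <<'E'
from h import *
d=np.load("pics/w2.npz");T=(d["P"],d["R"])
im=cv2.imread("pics/w2.png")
cr=lambda x,y:(260+x/5-0.4,65+y/5-0.4)
pl=[cr(90,95),cr(408,93),cr(408,470),cr(96,472)]
X=[onz("wrist",p,29,T) for p in pl]
for x in X:print(x.round(1),np.array(proj("top",x)).round(1))
print("plate ctr",np.mean(X,0).round(1))
print("sides",[np.linalg.norm(X[i]-X[i-1]).round(1) for i in range(4)])
b=[cr(x,y) for x,y in((211,178),(280,178),(284,384),(211,384))]
B=[onz("wrist",p,57,T) for p in b]
print("bar ctr",np.mean(B,0).round(1),[x.round(1).tolist() for x in B])
c=[cr(193,59),cr(303,59),cr(308,505),cr(196,505)]
C=[onz("wrist",p,29,T) for p in c];print("clips",[x.round(1).tolist() for x in C],np.mean(C,0).round(1))
v=(C[0]+C[1]-C[2]-C[3]);print("ang clips",np.degrees(np.arctan2(v[1],v[0])))
v=(X[0]+X[1]-X[2]-X[3]);print("ang",np.degrees(np.arctan2(v[1],v[0])))
v=(X[0]+X[3]-X[2]-X[1]);print("ang y",np.degrees(np.arctan2(v[1],v[0]))-90)
# height from top/wrist: plate centre seen in top
t=cv2.imread("pics/top0.png")
cv2.imwrite("pics/ct.png",cv2.resize(t[180:245,350:420],None,fx=8,fy=8,interpolation=cv2.INTER_CUBIC))
cv2.imwrite("pics/cr.png",cv2.resize(im[30:150,30:150],None,fx=5,fy=5,interpolation=cv2.INTER_CUBIC))
E
```

```text
[532.4 -82.7  29. ] [365.1 193.1]
[ 536.3 -154.9   29. ] [396.5 191.4]
[ 449.2 -160.2   29. ] [400.4 229.2]
[444.9 -87.9  29. ] [368.5 231.2]
plate ctr [ 490.7 -121.4   29. ]
sides [np.float64(87.6), np.float64(72.3), np.float64(87.3), np.float64(72.5)]
bar ctr [ 491.  -121.4   57. ] [[512.4, -112.8, 57.0], [513.1, -127.2, 57.0], [469.5, -130.4, 57.0], [468.7, -115.0, 57.0]]
clips [[541.5, -105.8, 29.0], [542.7, -130.7, 29.0], [439.6, -137.5, 29.0], [438.2, -111.5, 29.0]] [ 490.5 -121.4   29. ]
ang clips 3.4938632901942586
ang 3.4394346080749334
ang y 3.241597819481669
```

View pics/ct.png

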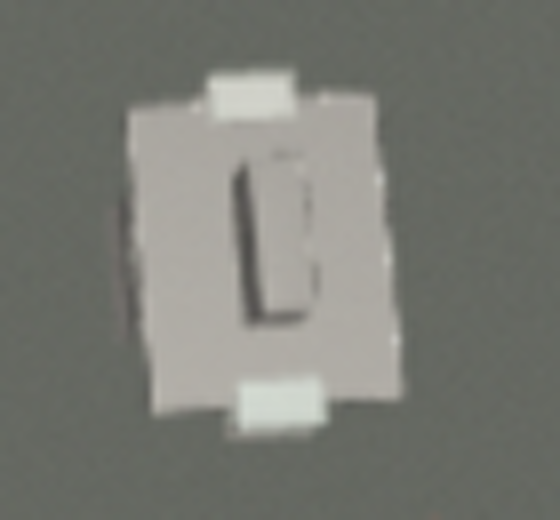

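View pics/cr.png

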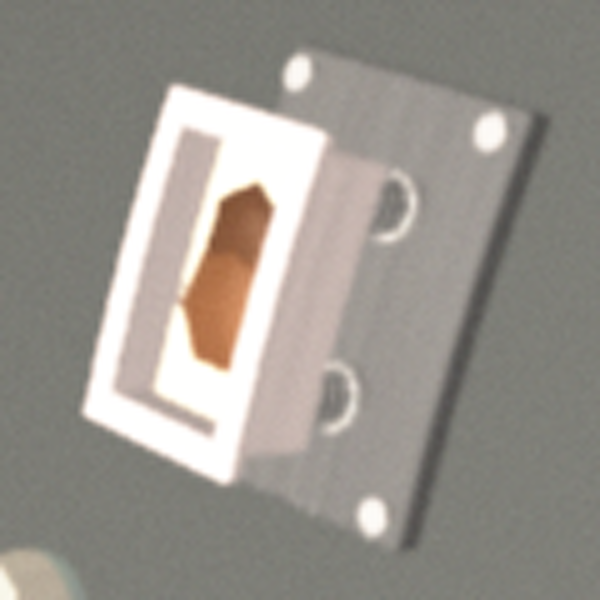

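Cover: plate centre about (490.8, −121.4), turned 3.4°. The plate sides come out at 87.5 × 72.4 mm for z=29, and reprojection into the top view agrees within 1 px. I'll move closer for a second view.

```bash
python3 -m inch '[{"tx":0.0075,"ty":-0.003,"tz":0.028,"rx":0,"ry":0,"rz":-0.3,"grip":0},{"tx":0.007,"ty":-0.003,"tz":0.028,"rx":0,"ry":0,"rz":0,"grip":0},{"tx":0.007,"ty":-0.003,"tz":0.026,"rx":0,"ry":0,"rz":0,"grip":0},{"tx":0,"ty":0,"tz":0,"rx":0,"ry":0,"rz":0,"grip":0},{"tx":0,"ty":0,"tz":0,"rx":0,"ry":0,"rz":0,"grip":0}]'
python3 - <<'E'
from h import *
im=wshot('w3')
d=np.load("pics/w2.npz");T=(d["P"],d["R"])
X=[onz("wrist",(30+x/5-.4,30+y/5-.4),74,T) for x,y in((172,85),(328,134),(232,487),(82,414))]
print("rim",[x.round(1).tolist() for x in X],np.mean(X,0).round(1),[np.linalg.norm(X[i]-X[i-1]).round(1) for i in range(4)])
for i in range(4):print(np.array(proj("top",X[i])).round(1))
E
```

```text
t: 1.83
position: [444.1, -127.2, 119.1]
orientation: [-0.0, 1.0, 0.026, -0.002]
contact_force: [0.8, 1.0, 0.0]
grip_width: 86.9
[ 444.1 -127.2  119.1] [ 0.9987  0.0513 -0.0034] 1.8333
rim [[596.1, 203.0, 74.0], [573.1, 141.2, 74.0], [487.6, 172.3, 74.0], [511.1, 235.8, 74.0]] [542. 188.  74.] [np.float64(91.2), np.float64(65.9), np.float64(91.0), np.float64(67.7)]
[237.  160.7]
[265.2 170.8]
[250.1 209.5]
[220.7 198.9]
```

View pics/w3.png

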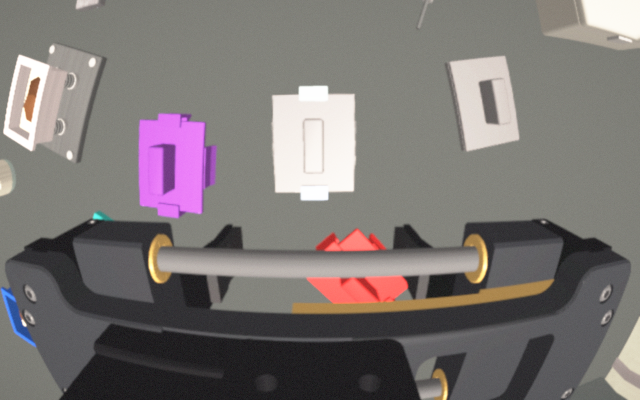

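```bash
python3 - <<'E'
import cv2
im=cv2.imread("pics/w3.png")
cv2.imwrite("pics/c3.png",cv2.resize(im[80:205,260:370],None,fx=4.8,fy=4.8,interpolation=cv2.INTER_CUBIC))
E
```

```text
(no output)
```

View pics/c3.png

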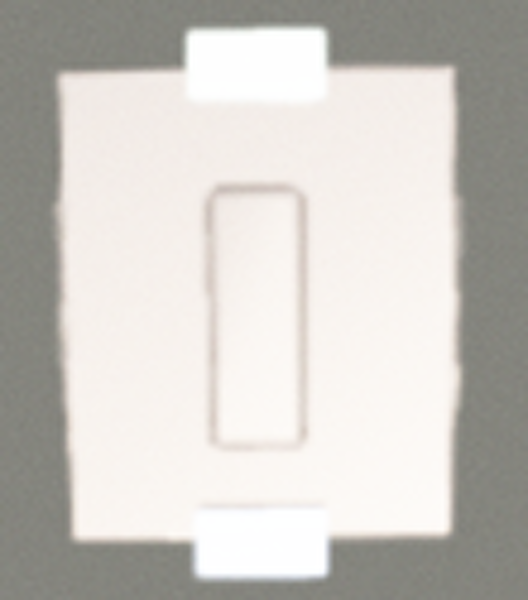

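```bash
python3 - <<'E'
from h import *
d2=np.load("pics/w2.npz");T2=(d2["P"],d2["R"]);d3=np.load("pics/w3.npz");T3=(d3["P"],d3["R"])
c2=lambda x,y:(260+x/5-.4,65+y/5-.4); c3=lambda x,y:(260+x/4.8-.4,80+y/4.8-.4)
A=[(90,95),(408,93),(408,470),(96,472)];B=[(59,74),(454,67),(450,533),(73,540)];Tp=[(366,193.5),(397.1,191.9),(400.2,229.7),(369.2,231.5)]
Z=[]
for a,b,t in zip(A,B,Tp):
    X,r=tri([ray("wrist",c2(*a),T2),ray("wrist",c3(*b),T3)]);X2,r2=tri([ray("wrist",c3(*b),T3),ray("top",t)]);print(X.round(1),np.round(r,1),"w+top",X2.round(1),np.round(r2,1),"z29",onz("wrist",c3(*b),29,T3).round(1));Z.append(onz("wrist",c3(*b),29,T3))
Z=np.array(Z);print(Z.mean(0),[np.linalg.norm(Z[i]-Z[i-1]).round(1) for i in range(4)])
v=Z[0]+Z[1]-Z[2]-Z[3];print(np.degrees(np.arctan2(v[1],v[0])))
a=[(211,178),(280,178),(284,384),(211,384)];b=[(208,184),(306,184),(306,449),(208,449)]
X=[tri([ray("wrist",c2(*p),T2),ray("wrist",c3(*q),T3)])[0] for p,q in zip(a,b)];print("bar",np.round(X,1).tolist(),np.mean(X,0).round(1))
print("bar z57",np.mean([onz("wrist",c3(*q),57,T3) for q in b],0))
P,R,s=pose();print(P.round(2),s["orientation"].round(4),R.round(4))
E
```

```text
[531.8 -83.5  34. ] [0.1 0.1] w+top [531.2 -83.8  33.4] [0.7 0.7] z29 [532.1 -82.8  29. ]
[ 537.8 -155.7   17.3] [0.1 0.1] w+top [ 536.2 -155.6   27.3] [1.2 1.2] z29 [ 536.9 -154.5   29. ]
[ 448.2 -160.7   22.1] [0.1 0.1] w+top [ 448.7 -160.5   24.3] [0.2 0.2] z29 [ 449.8 -159.7   29. ]
[445.  -88.2  30.1] [0.2 0.2] w+top [444.6 -88.8  29.9] [0.6 0.6] z29 [444.7 -88.2  29. ]
[ 490.88471989 -121.30292415   29.        ] [np.float64(87.5), np.float64(71.8), np.float64(87.2), np.float64(71.6)]
3.4667310299970437
bar [[512.8, -112.3, 50.5], [513.3, -127.8, 57.6], [469.6, -130.6, 57.8], [468.7, -114.7, 57.2]] [ 491.1 -121.3   55.8]
bar z57 [ 491.13184061 -121.41021125   57.        ]
[ 445.16 -127.33  120.38] [ 2.000e-04  9.997e-01  2.560e-02 -2.000e-04] [[ 9.987e-01  5.130e-02 -4.000e-04]
 [ 5.130e-02 -9.987e-01 -4.000e-04]
 [-4.000e-04  3.000e-04 -1.000e+00]]
```

```bash
python3 -m inch '[{"tx":0.016,"ty":-0.0012,"tz":0.013,"rx":0,"ry":0,"rz":-0.5,"grip":0},{"tx":0.015,"ty":-0.0012,"tz":0.013,"rx":0,"ry":0,"rz":0,"grip":0},{"tx":0.015,"ty":-0.0012,"tz":0.013,"rx":0,"ry":0,"rz":0,"grip":0},{"tx":0,"ty":0,"tz":0.018,"rx":0,"ry":0,"rz":0,"grip":0},{"tx":0,"ty":0,"tz":0.018,"rx":0,"ry":0,"rz":0,"grip":0},{"tx":0,"ty":0,"tz":0.008,"rx":0,"ry":0,"rz":0,"grip":0},{"tx":0,"ty":0,"tz":0.003,"rx":0,"ry":0,"rz":0,"grip":0},{"tx":0,"ty":0,"tz":0,"rx":0,"ry":0,"rz":0,"grip":0},{"tx":0,"ty":0,"tz":0,"rx":0,"ry":0,"rz":0,"grip":0}]'
python3 -c "
from h import *
for i in range(1):
  P,R,s=pose();print(P.round(2),R.round(4).tolist(),s['contact_force'].round(2))
wshot('w4')"
```

```text
t: 2.63
position: [491.9, -120.2, 35.2]
orientation: [0.0, 1.0, 0.031, 0.001]
contact_force: [-0.1, -0.4, -1.0]
grip_width: 87.4
[ 491.86 -120.15   35.24] [[0.9981, 0.0616, 0.0022], [0.0616, -0.9981, -0.0008], [0.0021, 0.0009, -1.0]] [-0.11 -0.38 -1.  ]
[ 491.9 -120.2   35.2] [0.9981 0.0616 0.0021] 2.6333
```

View pics/w4.png

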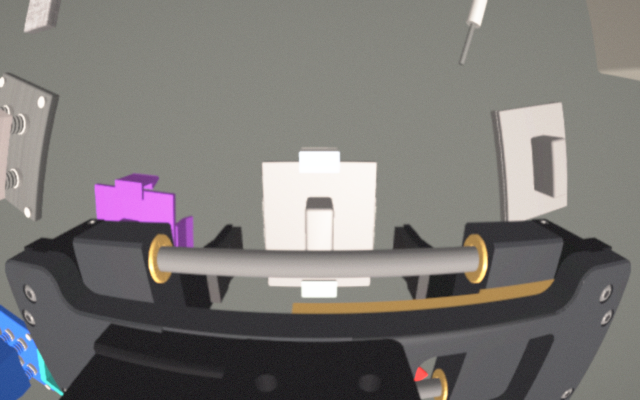

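The jaws straddle the bar: it spans columns 306–333 and the jaw centre is about column 320. I'll go down 2 mm more and close.

```bash
python3 -m inch '[{"tx":0,"ty":0,"tz":0.002,"rx":0,"ry":0,"rz":0,"grip":0.6},{"tx":0,"ty":0,"tz":0,"rx":0,"ry":0,"rz":0,"grip":1},{"tx":0,"ty":0,"tz":0,"rx":0,"ry":0,"rz":0,"grip":1},{"tx":0,"ty":0,"tz":0,"rx":0,"ry":0,"rz":0,"grip":1},{"tx":0,"ty":0,"tz":0,"rx":0,"ry":0,"rz":0,"grip":1},{"tx":0,"ty":0,"tz":0,"rx":0,"ry":0,"rz":0,"grip":1},{"tx":0,"ty":0,"tz":0,"rx":0,"ry":0,"rz":0,"grip":1},{"tx":0,"ty":0,"tz":0,"rx":0,"ry":0,"rz":0,"grip":1}]' 45
```

```text
t: 3.35
position: [491.1, -119.5, 31.9]
orientation: [0.0, 1.0, 0.031, 0.0]
contact_force: [0.3, 0.3, 0.4]
grip_width: 41.5
```

```bash
python3 -m inch '[{"tx":0,"ty":0,"tz":0,"rx":0,"ry":0,"rz":0,"grip":1},{"tx":0,"ty":0,"tz":0,"rx":0,"ry":0,"rz":0,"grip":1},{"tx":0,"ty":0,"tz":0,"rx":0,"ry":0,"rz":0,"grip":1},{"tx":0,"ty":0,"tz":0,"rx":0,"ry":0,"rz":0,"grip":1},{"tx":0,"ty":0,"tz":0,"rx":0,"ry":0,"rz":0,"grip":1},{"tx":0,"ty":0,"tz":0,"rx":0,"ry":0,"rz":0,"grip":1}]'
```

```text
t: 3.85
position: [491.1, -119.7, 31.9]
orientation: [0.0, 1.0, 0.031, 0.0]
contact_force: [-0.1, -0.2, -1.0]
grip_width: 14.8
```

```bash
python3 -m inch '[{"tx":0,"ty":0,"tz":-0.010,"rx":0,"ry":0,"rz":0,"grip":1},{"tx":0,"ty":0,"tz":-0.030,"rx":0,"ry":0,"rz":0,"grip":1},{"tx":0,"ty":0,"tz":-0.038,"rx":0,"ry":0,"rz":0,"grip":1},{"tx":0,"ty":0,"tz":-0.038,"rx":0,"ry":0,"rz":0,"grip":1},{"tx":0,"ty":0,"tz":-0.024,"rx":0,"ry":0,"rz":0,"grip":1},{"tx":0,"ty":0,"tz":0,"rx":0,"ry":0,"rz":0,"grip":1}]'
python3 -m inch '[{"tx":-0.0022,"ty":-0.0359,"tz":0,"rx":0,"ry":0,"rz":4.1,"grip":1},{"tx":-0.0047,"ty":-0.0357,"tz":0,"rx":0,"ry":0,"rz":4.1,"grip":1},{"tx":-0.0073,"ty":-0.0353,"tz":0,"rx":0,"ry":0,"rz":4.1,"grip":1},{"tx":-0.0098,"ty":-0.0347,"tz":0,"rx":0,"ry":0,"rz":4.1,"grip":1},{"tx":-0.0122,"ty":-0.0339,"tz":0,"rx":0,"ry":0,"rz":4.1,"grip":1},{"tx":-0.0146,"ty":-0.0329,"tz":0,"rx":0,"ry":0,"rz":4.0,"grip":1},{"tx":-0.0169,"ty":-0.0318,"tz":0,"rx":0,"ry":0,"rz":0,"grip":1},{"tx":-0.0169,"ty":-0.0318,"tz":0,"rx":0,"ry":0,"rz":0,"grip":1},{"tx":-0.0169,"ty":-0.0318,"tz":0,"rx":0,"ry":0,"rz":0,"grip":1},{"tx":-0.0100,"ty":-0.020,"tz":0,"rx":0,"ry":0,"rz":0,"grip":1},{"tx":0,"ty":0,"tz":0,"rx":0,"ry":0,"rz":0,"grip":1},{"tx":0,"ty":0,"tz":0,"rx":0,"ry":0,"rz":0,"grip":1}]'
python3 -c "
from h import *
wshot('w5')"
```

```text
t: 4.35
position: [494.8, -119.9, 178.1]
orientation: [0.001, 0.999, 0.031, 0.006]
contact_force: [1.0, -0.3, -1.7]
grip_width: 15.2
t: 5.35
position: [447.8, 225.5, 171.1]
orientation: [0.001, 0.984, -0.18, -0.001]
contact_force: [0.4, -0.9, -2.2]
grip_width: 15.1
[447.8 225.5 171.1] [ 0.9354 -0.3536 -0.0016] 5.35
```

View pics/w5.png

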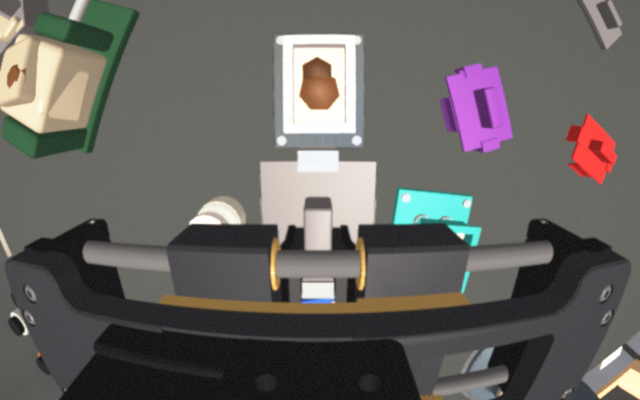

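```bash
python3 - <<'E'
import cv2
im=cv2.imread("pics/w5.png")
cv2.imwrite("pics/c5.png",cv2.resize(im[28:152,260:380],None,fx=4.8,fy=4.8,interpolation=cv2.INTER_CUBIC))
cv2.imwrite("pics/c5b.png",cv2.resize(im[140:230,250:390],None,fx=5,fy=5,interpolation=cv2.INTER_CUBIC))
E
```

```text
(no output)
```

View pics/c5.png

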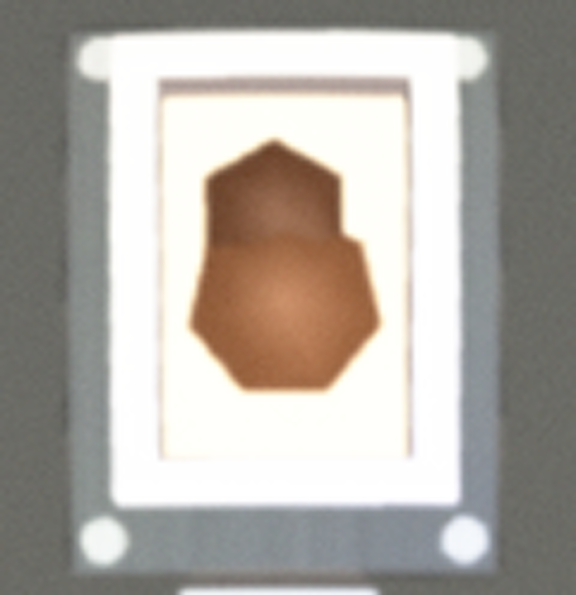

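View pics/c5b.png

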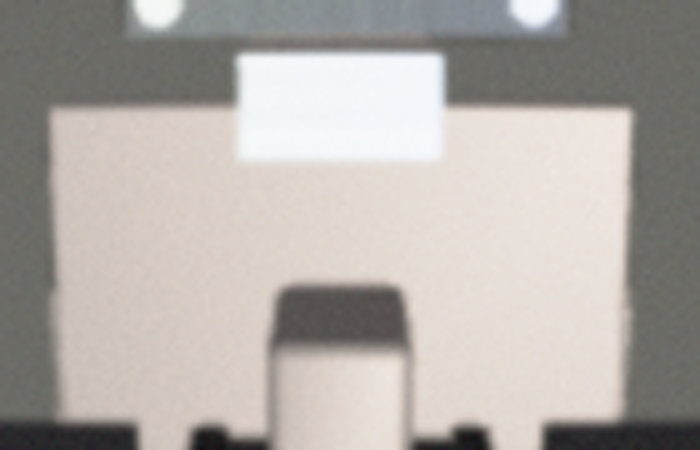

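```bash
python3 - <<'E'
from h import *
d=np.load("pics/w5.npz");P,R=d["P"],d["R"];T=(P,R)
c=lambda x,y:(260+x/4.8-.4,28+y/4.8-.4)
A=[(110,37),(460,37),(460,506),(111,506)]
for z in(70,74,78):
    Z=np.array([onz("wrist",c(*a),z,T) for a in A]);print(z,Z.mean(0).round(1),[np.linalg.norm(Z[i]-Z[i-1]).round(1) for i in range(4)])
    v=Z[0]+Z[1]-Z[2]-Z[3];w=Z[0]+Z[3]-Z[1]-Z[2];print(np.degrees(np.arctan2(v[1],v[0])),np.degrees(np.arctan2(w[1],w[0]))-90)
# second view: w2
d2=np.load("pics/w2.npz");T2=(d2["P"],d2["R"])
B=[(172,85),(328,134),(232,487),(82,414)]
# order in w2: far-left(596,203), far-right(573,141), near-right, near-left
X=[]
for a,b in zip(A,B):
    x,r=tri([ray("wrist",c(*a),T),ray("wrist",(30+b[0]/5-.4,30+b[1]/5-.4),T2)]);X.append(x);print(x.round(1),np.round(r,1))
print("tri",np.mean(X,0).round(1))
Tp=[(200+(u-400)*130/400,145+v*90/277) for u,v in((517,45),(601,77),(553,197),(468,163))]
X=[tri([ray("wrist",c(*a),T),ray("top",t)])[0] for a,t in zip(A,Tp)];print("tri top",np.mean(X,0).round(1),np.round(X,1).tolist())
# carrier corners z12
C=[(70,33),(497,33),(495,572),(75,572)]
Z=np.array([onz("wrist",c(*a),12,T) for a in C]);print("carrier",Z.mean(0).round(1),[np.linalg.norm(Z[i]-Z[i-1]).round(1) for i in range(4)])
v=Z[0]+Z[1]-Z[2]-Z[3];print(np.degrees(np.arctan2(v[1],v[0])))
print("tool yaw",np.degrees(np.arctan2(R[1,0],R[0,0])))
c2=lambda x,y:(250+x/5-.4,140+y/5-.4)
for q in((50,107),(632,107),(236,53),(443,53),(272,345),(410,345)):
    z=P[2]-2.5 if q[1]<300 else P[2]+25.5
    print(q,(R.T@(onz("wrist",c2(*q),z,T)-P)).round(1))
print(pose()[0].round(1))
E
```

```text
70 [542.5 187.9  70. ] [np.float64(91.9), np.float64(66.5), np.float64(92.0), np.float64(66.6)]
-20.622425133429687 -20.604352602080937
74 [542.1 188.1  74. ] [np.float64(90.6), np.float64(65.6), np.float64(90.7), np.float64(65.6)]
-20.622425133429683 -20.60435260208088
78 [541.7 188.3  78. ] [np.float64(89.3), np.float64(64.6), np.float64(89.4), np.float64(64.7)]
-20.622425133429687 -20.604352602080837
[596.1 202.8  74. ] [0.1 0.1]
[573.1 141.4  73.7] [0.1 0.1]
[487.8 173.2  72.9] [0.2 0.2]
[511.2 234.7  74.9] [0.1 0.1]
tri [542.  188.   73.9]
tri top [543.9 187.6  71.7] [[601.1, 202.9, 60.9], [574.2, 141.0, 73.2], [488.4, 173.2, 74.7], [511.7, 233.1, 78.2]]
carrier [542.2 187.8  12. ] [np.float64(127.3), np.float64(98.0), np.float64(127.4), np.float64(97.2)]
-20.522270344648078
tool yaw -20.706900114083478
(50, 107) [ 43.7 -35.2   2.4]
(632, 107) [43.7 35.8  2.5]
(236, 53) [ 50.1 -12.4   2.4]
(443, 53) [50.1 12.5  2.4]
(272, 345) [ 21.9  -7.1 -25.5]
(410, 345) [ 21.9   7.6 -25.5]
[448.3 223.8 171. ]
```

Tray rim: (542, 188, 73.9) by triangulation from two wrist views, yaw −20.6°. Its sides come out at 90.6 × 65.6 mm, and the carrier plate has the same centre. The cover sits centred in the hand: front edge at 43.7 mm, clip end at 50.1 mm, y at +0.2 mm. From here the rim is 101.4 mm ahead and about 1.4 mm along +y in the tool frame.

```bash
python3 -m inch '[{"tx":0.020,"ty":0.0004,"tz":0,"rx":0,"ry":0,"rz":0,"grip":1},{"tx":0.030,"ty":0.0004,"tz":0,"rx":0,"ry":0,"rz":0,"grip":1},{"tx":0.030,"ty":0.0003,"tz":0,"rx":0,"ry":0,"rz":0,"grip":1},{"tx":0.0214,"ty":0.0003,"tz":0.010,"rx":0,"ry":0,"rz":0,"grip":1},{"tx":0,"ty":0,"tz":0.020,"rx":0,"ry":0,"rz":0,"grip":1},{"tx":0,"ty":0,"tz":0.015,"rx":0,"ry":0,"rz":0,"grip":1},{"tx":0,"ty":0,"tz":0.008,"rx":0,"ry":0,"rz":0,"grip":1},{"tx":0,"ty":0,"tz":0,"rx":0,"ry":0,"rz":0,"grip":1},{"tx":0,"ty":0,"tz":0,"rx":0,"ry":0,"rz":0,"grip":1},{"tx":0,"ty":0,"tz":0,"rx":0,"ry":0,"rz":0,"grip":1}]'
python3 - <<'E'
from h import *
P,R,s=pose();print(P,R[:,0],R[:,2],s["contact_force"])
im=wshot('w6');s=ctrl.camera("scene")[:,:,::-1];t=ctrl.camera("top")[:,:,::-1]
print(pose()[0])
a=cv2.resize(s[140:250,330:460],None,fx=3,fy=3,interpolation=cv2.INTER_CUBIC);b=cv2.resize(im[80:260,225:405],(400,330))
cv2.imwrite("pics/c6.png",np.hstack([a,b]))
E
```

```text
t: 6.23
position: [543.9, 186.8, 119.9]
orientation: [-0.0, 0.983, -0.182, 0.001]
contact_force: [-0.0, 0.8, -1.5]
grip_width: 15.0
[543.93847912 186.82791333 119.91038251] [ 0.93392054 -0.35747794  0.00139453] [ 1.63291476e-03  3.65028026e-04 -9.99998600e-01] [-1.15403971e-03  8.21357884e-01 -1.50850290e+00]
[543.9 186.8 119.9] [ 0.9339 -0.3575  0.0014] 6.2333
[543.94593135 187.17926896 120.07184402]
```

View pics/c6.png

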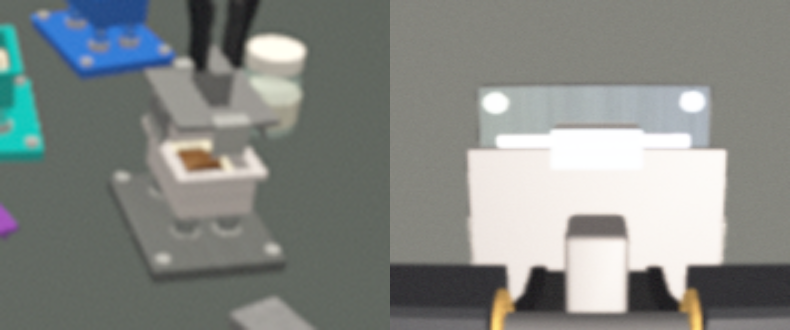

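```bash
python3 - <<'E'
from h import *
im=cv2.imread("pics/w6.png");d=np.load("pics/w6.npz");P,R=d["P"],d["R"];T=(P,R)
cv2.imwrite("pics/c6b.png",cv2.resize(im[112:182,255:385],None,fx=6,fy=6,interpolation=cv2.INTER_CUBIC))
g=cv2.cvtColor(im,cv2.COLOR_BGR2GRAY).astype(int)
for u in(285,320):print(u,g[110:172,u].tolist())
for v in(142,):print(v,g[v,262:380].tolist())
E
```

```text
285 [134, 130, 135, 129, 133, 131, 131, 132, 135, 135, 132, 133, 133, 132, 128, 121, 133, 158, 175, 178, 182, 183, 180, 181, 180, 181, 180, 177, 183, 178, 179, 179, 180, 179, 180, 179, 180, 179, 181, 180, 181, 178, 188, 225, 254, 255, 255, 255, 255, 255, 242, 214, 233, 239, 241, 240, 240, 240, 240, 240, 239, 241]
320 [134, 131, 132, 133, 132, 132, 132, 129, 134, 132, 131, 130, 134, 133, 126, 121, 140, 167, 180, 180, 179, 177, 179, 180, 181, 180, 179, 180, 179, 179, 180, 181, 180, 177, 179, 182, 184, 168, 150, 158, 218, 253, 255, 255, 254, 254, 254, 254, 255, 255, 255, 254, 254, 254, 254, 255, 255, 255, 255, 255, 255, 254]
142 [133, 135, 138, 157, 170, 172, 171, 178, 187, 197, 199, 200, 192, 184, 179, 180, 177, 177, 173, 175, 177, 178, 179, 180, 181, 178, 177, 179, 180, 181, 180, 179, 179, 175, 174, 172, 177, 179, 180, 178, 177, 178, 177, 174, 176, 177, 176, 176, 176, 177, 178, 179, 181, 180, 178, 182, 182, 180, 180, 177, 174, 174, 174, 178, 178, 177, 179, 180, 182, 183, 182, 179, 180, 177, 177, 176, 174, 175, 178, 177, 177, 177, 176, 181, 182, 179, 178, 177, 181, 181, 181, 179, 179, 180, 181, 182, 180, 179, 181, 176, 183, 182, 182, 178, 178, 180, 166, 149, 137, 132, 133, 132, 132, 130, 135, 132, 133, 132]
```

View pics/c6b.png

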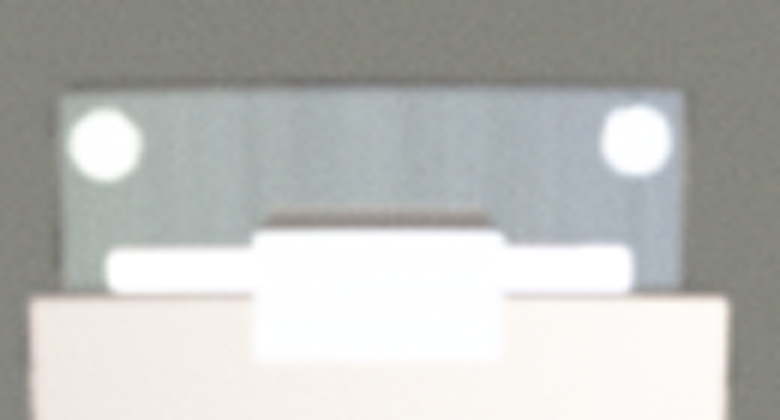

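```bash
python3 - <<'E'
from h import *
d=np.load("pics/w6.npz");P,R=d["P"],d["R"];T=(P,R)
f=lambda q,z:(R.T@(onz("wrist",q,z,T)-P)).round(1)
print("rim far corners",f((272.1,153),74),f((360.1,152.7),74))
print("plate front",f((260,161.2),P[2]-2.5),f((376,161.2),P[2]-2.5))
print("carrier far corners",f((264.8,127),12),f((368.4,126.6),12), "clip end",f((318,149.9),P[2]-2.5))
E
```

```text
rim far corners [ 43.7 -33.8  46. ] [43.9 31.9 45.9]
plate front [ 43.6 -35.    2.6] [43.6 35.8  2.5]
carrier far corners [ 61.8 -49.5 108. ] [ 62.1  48.  108. ] clip end [50.2  0.4  2.6]
```

In the tool frame the rim's far edge is at x=43.8 mm (about 45.3 expected), and its y centre is −0.95 mm against +0.4 mm for the cover. I'll shift tx −1.7 mm and ty −1.0 mm, then go down to just above the rim.

```bash
python3 -m inch '[{"tx":-0.0017,"ty":-0.001,"tz":0,"rx":0,"ry":0,"rz":0,"grip":1},{"tx":0,"ty":0,"tz":0.003,"rx":0,"ry":0,"rz":0,"grip":1},{"tx":0,"ty":0,"tz":0.003,"rx":0,"ry":0,"rz":0,"grip":1},{"tx":0,"ty":0,"tz":0.003,"rx":0,"ry":0,"rz":0,"grip":1},{"tx":0,"ty":0,"tz":0.002,"rx":0,"ry":0,"rz":0,"grip":1},{"tx":0,"ty":0,"tz":0.001,"rx":0,"ry":0,"rz":0,"grip":1},{"tx":0,"ty":0,"tz":0,"rx":0,"ry":0,"rz":0,"grip":1}]'
python3 -m inch '[{"tx":0,"ty":0,"tz":0.001,"rx":0,"ry":0,"rz":0,"grip":1},{"tx":0,"ty":0,"tz":0.001,"rx":0,"ry":0,"rz":0,"grip":1},{"tx":0,"ty":0,"tz":0.001,"rx":0,"ry":0,"rz":0,"grip":1},{"tx":0,"ty":0,"tz":0.001,"rx":0,"ry":0,"rz":0,"grip":1},{"tx":0,"ty":0,"tz":0,"rx":0,"ry":0,"rz":0,"grip":1}]'
python3 -m inch '[{"tx":0,"ty":0,"tz":0.001,"rx":0,"ry":0,"rz":0,"grip":1},{"tx":0,"ty":0,"tz":0.001,"rx":0,"ry":0,"rz":0,"grip":1},{"tx":0,"ty":0,"tz":0.001,"rx":0,"ry":0,"rz":0,"grip":1},{"tx":0,"ty":0,"tz":0.001,"rx":0,"ry":0,"rz":0,"grip":1},{"tx":0,"ty":0,"tz":0,"rx":0,"ry":0,"rz":0,"grip":1}]'
python3 - <<'E'
from h import *
im=wshot('w7');s=ctrl.camera("scene")[:,:,::-1]
print(pose()[2]["contact_force"],pose()[2]["ft_torque"])
a=cv2.resize(s[140:250,330:460],None,fx=3,fy=3,interpolation=cv2.INTER_CUBIC);b=cv2.resize(im[80:260,225:405],(400,330))
cv2.imwrite("pics/c7.png",np.hstack([a,b]))
E
```

```text
t: 6.97
position: [541.9, 188.3, 106.5]
orientation: [0.0, 0.983, -0.182, -0.0]
contact_force: [-0.5, -0.0, -1.8]
grip_width: 14.6
t: 7.38
position: [542.0, 188.4, 102.7]
orientation: [0.0, 0.983, -0.182, -0.0]
contact_force: [0.6, -0.4, -1.2]
grip_width: 14.9
t: 7.8
position: [542.0, 188.3, 98.7]
orientation: [0.0, 0.983, -0.182, -0.0]
contact_force: [-0.8, 0.4, -2.2]
grip_width: 14.9
[542.  188.3  98.7] [ 9.340e-01 -3.572e-01 -3.000e-04] 7.8
[ 0.25016608  0.93460323 -2.23600884] [0.06944749 0.01442392 0.01967008]
```

View pics/c7.png

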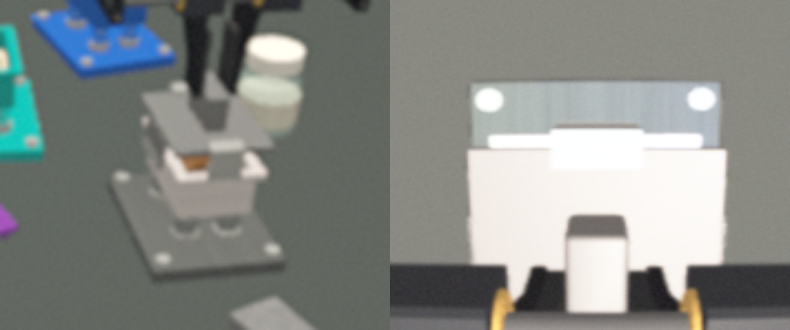

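There is no contact force with the tab feet at about z=67 and the clips at about z=72, so both straddle the rim. In the picture the rim (columns 488–703) is centred under the clip (550–642). I'll press on slowly.

```bash
python3 -m inch '[{"tx":0,"ty":0,"tz":0.001,"rx":0,"ry":0,"rz":0,"grip":1},{"tx":0,"ty":0,"tz":0.001,"rx":0,"ry":0,"rz":0,"grip":1},{"tx":0,"ty":0,"tz":0.001,"rx":0,"ry":0,"rz":0,"grip":1},{"tx":0,"ty":0,"tz":0.001,"rx":0,"ry":0,"rz":0,"grip":1},{"tx":0,"ty":0,"tz":0,"rx":0,"ry":0,"rz":0,"grip":1}]'
python3 -m inch '[{"tx":0,"ty":0,"tz":0.001,"rx":0,"ry":0,"rz":0,"grip":1},{"tx":0,"ty":0,"tz":0.001,"rx":0,"ry":0,"rz":0,"grip":1},{"tx":0,"ty":0,"tz":0.001,"rx":0,"ry":0,"rz":0,"grip":1},{"tx":0,"ty":0,"tz":0.001,"rx":0,"ry":0,"rz":0,"grip":1},{"tx":0,"ty":0,"tz":0,"rx":0,"ry":0,"rz":0,"grip":1}]'
python3 -m inch '[{"tx":0,"ty":0,"tz":0.001,"rx":0,"ry":0,"rz":0,"grip":1},{"tx":0,"ty":0,"tz":0.001,"rx":0,"ry":0,"rz":0,"grip":1},{"tx":0,"ty":0,"tz":0.001,"rx":0,"ry":0,"rz":0,"grip":1},{"tx":0,"ty":0,"tz":0,"rx":0,"ry":0,"rz":0,"grip":1}]'
python3 -c "
from h import *
s=pose()[2];print(s['contact_force'],s['ft_torque'])"
```

```text
t: 8.32
position: [542.3, 188.4, 94.9]
orientation: [-0.0, 0.983, -0.182, 0.0]
contact_force: [0.3, -0.2, -1.4]
grip_width: 15.3
t: 8.73
position: [542.4, 188.6, 91.1]
orientation: [-0.0, 0.983, -0.182, 0.0]
contact_force: [-0.3, 0.9, 0.6]
grip_width: 14.8
t: 9.07
position: [542.4, 188.6, 88.1]
orientation: [-0.0, 0.983, -0.182, 0.0]
contact_force: [0.4, -0.2, 2.9]
grip_width: 15.1
[ 0.37914087 -0.21858159  2.86262951] [ 0.09347292 -0.04048479  0.02460761]
```

```bash
python3 -m inch '[{"tx":0,"ty":0,"tz":0.001,"rx":0,"ry":0,"rz":0,"grip":1},{"tx":0,"ty":0,"tz":0.001,"rx":0,"ry":0,"rz":0,"grip":1},{"tx":0,"ty":0,"tz":0.001,"rx":0,"ry":0,"rz":0,"grip":1},{"tx":0,"ty":0,"tz":0,"rx":0,"ry":0,"rz":0,"grip":1}]'
python3 -m inch '[{"tx":0,"ty":0,"tz":0.001,"rx":0,"ry":0,"rz":0,"grip":1},{"tx":0,"ty":0,"tz":0.001,"rx":0,"ry":0,"rz":0,"grip":1},{"tx":0,"ty":0,"tz":0,"rx":0,"ry":0,"rz":0,"grip":1}]'
python3 -c "
from h import *
s=pose()[2];print(s['contact_force'],s['ft_torque'])"
```

```text
t: 9.4
position: [542.4, 188.6, 85.1]
orientation: [-0.0, 0.983, -0.182, 0.0]
contact_force: [0.2, 0.9, 4.6]
grip_width: 15.0
t: 9.65
position: [542.6, 188.6, 83.3]
orientation: [-0.0, 0.983, -0.182, 0.0]
contact_force: [-0.0, 0.1, 6.7]
grip_width: 14.9
[-0.02344563  0.1356762   6.69814216] [ 0.04026759 -0.05043868  0.00816389]
```

```bash
python3 -m inch '[{"tx":0,"ty":0,"tz":0.001,"rx":0,"ry":0,"rz":0,"grip":1},{"tx":0,"ty":0,"tz":0.001,"rx":0,"ry":0,"rz":0,"grip":1},{"tx":0,"ty":0,"tz":0,"rx":0,"ry":0,"rz":0,"grip":1}]'
python3 -m inch '[{"tx":0,"ty":0,"tz":0.001,"rx":0,"ry":0,"rz":0,"grip":1},{"tx":0,"ty":0,"tz":0.001,"rx":0,"ry":0,"rz":0,"grip":1},{"tx":0,"ty":0,"tz":0,"rx":0,"ry":0,"rz":0,"grip":1}]'
python3 -c "
from h import *
s=pose()[2];print(s['contact_force'],s['ft_torque'])"
```

```text
t: 9.9
position: [542.8, 188.7, 81.6]
orientation: [-0.0, 0.983, -0.182, 0.001]
contact_force: [-0.1, 0.6, 7.1]
grip_width: 14.6
t: 10.15
position: [543.0, 188.6, 79.8]
orientation: [-0.0, 0.983, -0.182, 0.001]
contact_force: [0.1, -1.4, 7.6]
grip_width: 14.9
[ 0.06176197 -1.40466195  7.61260863] [-0.01415293 -0.01530866  0.0145316 ]
```

```bash
python3 -m inch '[{"tx":0,"ty":0,"tz":0.001,"rx":0,"ry":0,"rz":0,"grip":1},{"tx":0,"ty":0,"tz":0.001,"rx":0,"ry":0,"rz":0,"grip":1},{"tx":0,"ty":0,"tz":0,"rx":0,"ry":0,"rz":0,"grip":1}]'
python3 -m inch '[{"tx":0,"ty":0,"tz":0.001,"rx":0,"ry":0,"rz":0,"grip":1},{"tx":0,"ty":0,"tz":0.001,"rx":0,"ry":0,"rz":0,"grip":1},{"tx":0,"ty":0,"tz":0,"rx":0,"ry":0,"rz":0,"grip":1}]'
python3 - <<'E'
from h import *
im=wshot('w8');s=ctrl.camera("scene")[:,:,::-1]
print(pose()[2]["contact_force"],pose()[2]["ft_torque"],pose()[1].round(4).tolist())
a=cv2.resize(s[140:250,330:460],None,fx=3,fy=3,interpolation=cv2.INTER_CUBIC);b=cv2.resize(im[80:260,225:405],(400,330))
cv2.imwrite("pics/c8.png",np.hstack([a,b]))
E
```

```text
t: 10.4
position: [542.2, 188.1, 76.5]
orientation: [0.0, 0.983, -0.182, 0.0]
contact_force: [0.3, -0.9, 3.9]
grip_width: 14.9
t: 10.65
position: [542.2, 188.0, 74.9]
orientation: [0.0, 0.983, -0.182, -0.0]
contact_force: [0.7, -1.0, 4.5]
grip_width: 14.7
[542.2 188.   74.9] [ 9.339e-01 -3.574e-01  1.000e-04] 10.65
[ 0.32908763 -0.88092577  4.86359348] [-0.1495284  -0.01563092 -0.02559244] [[0.9339, -0.3575, -0.0001], [-0.3575, -0.9339, -0.0006], [0.0001, 0.0006, -1.0]]
```

View pics/c8.png

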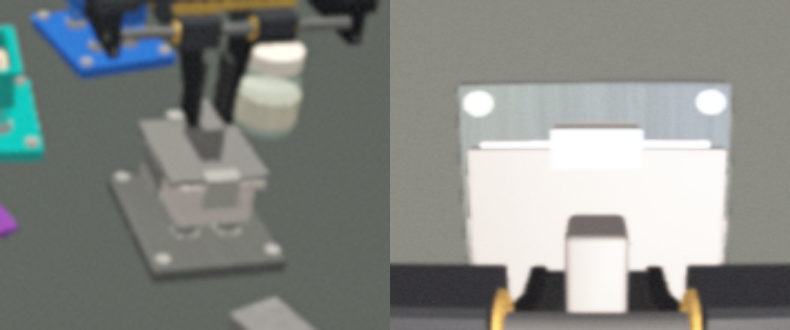

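The force dropped from about 9 N to about 5.5 N on the tray between TCP z=79.8 and 76.5, so the clips snapped. I'll press a little further, still well below 20 N, to be sure both are in and the plate sits on the rim.

```bash
python3 -m inch '[{"tx":0,"ty":0,"tz":0.001,"rx":0,"ry":0,"rz":0,"grip":1},{"tx":0,"ty":0,"tz":0.001,"rx":0,"ry":0,"rz":0,"grip":1},{"tx":0,"ty":0,"tz":0,"rx":0,"ry":0,"rz":0,"grip":1}]'
python3 -m inch '[{"tx":0,"ty":0,"tz":0.001,"rx":0,"ry":0,"rz":0,"grip":1},{"tx":0,"ty":0,"tz":0.001,"rx":0,"ry":0,"rz":0,"grip":1},{"tx":0,"ty":0,"tz":0,"rx":0,"ry":0,"rz":0,"grip":1}]'
python3 -m inch '[{"tx":0,"ty":0,"tz":0.001,"rx":0,"ry":0,"rz":0,"grip":1},{"tx":0,"ty":0,"tz":0.001,"rx":0,"ry":0,"rz":0,"grip":1},{"tx":0,"ty":0,"tz":0,"rx":0,"ry":0,"rz":0,"grip":1},{"tx":0,"ty":0,"tz":0,"rx":0,"ry":0,"rz":0,"grip":1}]'
python3 -c "
from h import *
s=pose()[2];print(s['contact_force'],s['ft_torque'])"
```

```text
t: 11.0
position: [542.2, 188.0, 73.3]
orientation: [0.0, 0.983, -0.182, 0.0]
contact_force: [-0.7, -1.6, 6.8]
grip_width: 14.7
t: 11.25
position: [542.2, 188.1, 71.5]
orientation: [0.0, 0.983, -0.182, 0.0]
contact_force: [-1.6, -1.1, 7.4]
grip_width: 15.5
t: 11.58
position: [542.2, 188.1, 69.8]
orientation: [0.0, 0.983, -0.182, 0.0]
contact_force: [-2.9, -0.8, 10.8]
grip_width: 15.0
[-2.92365676 -0.81316585 10.83810264] [-0.36173569  0.38418842  0.03434414]
```

```bash
python3 -m inch '[{"tx":0,"ty":0,"tz":-0.001,"rx":0,"ry":0,"rz":0,"grip":1},{"tx":0,"ty":0,"tz":-0.0015,"rx":0,"ry":0,"rz":0,"grip":1},{"tx":0,"ty":0,"tz":-0.0015,"rx":0,"ry":0,"rz":0,"grip":1},{"tx":0,"ty":0,"tz":-0.0015,"rx":0,"ry":0,"rz":0,"grip":1},{"tx":0,"ty":0,"tz":-0.0015,"rx":0,"ry":0,"rz":0,"grip":1},{"tx":0,"ty":0,"tz":-0.0015,"rx":0,"ry":0,"rz":0,"grip":1},{"tx":0,"ty":0,"tz":-0.0015,"rx":0,"ry":0,"rz":0,"grip":1},{"tx":0,"ty":0,"tz":-0.001,"rx":0,"ry":0,"rz":0,"grip":1},{"tx":0,"ty":0,"tz":-0.001,"rx":0,"ry":0,"rz":0,"grip":1},{"tx":0,"ty":0,"tz":0,"rx":0,"ry":0,"rz":0,"grip":1},{"tx":0,"ty":0,"tz":0,"rx":0,"ry":0,"rz":0,"grip":1},{"tx":0,"ty":0,"tz":0,"rx":0,"ry":0,"rz":0,"grip":1}]'
python3 - <<'E'
from h import *
im=wshot('w9');s=ctrl.camera("scene")[:,:,::-1]
print(pose()[2]["contact_force"],pose()[2]["ft_torque"])
a=cv2.resize(s[140:250,330:460],None,fx=3,fy=3,interpolation=cv2.INTER_CUBIC);b=cv2.resize(im[80:260,225:405],(400,330))
cv2.imwrite("pics/c9.png",np.hstack([a,b]))
E
```

```text
t: 12.58
position: [541.5, 188.4, 80.6]
orientation: [0.0, 0.983, -0.181, -0.001]
contact_force: [-1.3, 0.5, -0.3]
grip_width: 14.4
[541.5 188.4  80.6] [ 0.9341 -0.3569 -0.001 ] 12.5833
[-0.23013637 -0.14390669 -1.37301748] [ 0.03231095  0.23405548 -0.04095896]
```

View pics/c9.png

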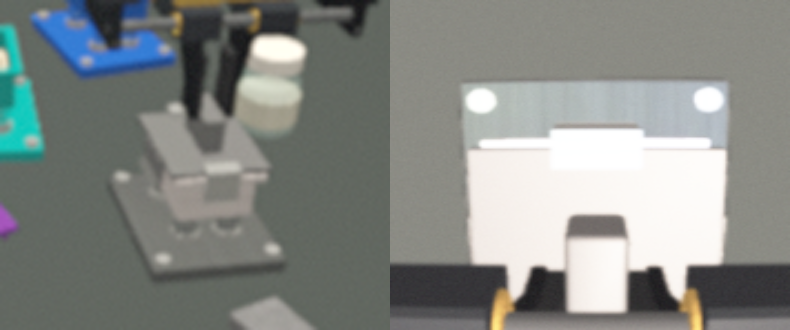

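Now in neutral at TCP z≈81, with only the cover's weight on the wrist. Next is the gentle tug: first 2 mm of play, then about 4 mm of tray lift.

```bash
python3 -m inch '[{"tx":0,"ty":0,"tz":-0.001,"rx":0,"ry":0,"rz":0,"grip":1},{"tx":0,"ty":0,"tz":-0.001,"rx":0,"ry":0,"rz":0,"grip":1},{"tx":0,"ty":0,"tz":-0.001,"rx":0,"ry":0,"rz":0,"grip":1},{"tx":0,"ty":0,"tz":0,"rx":0,"ry":0,"rz":0,"grip":1},{"tx":0,"ty":0,"tz":0,"rx":0,"ry":0,"rz":0,"grip":1}]'
python3 -m inch '[{"tx":0,"ty":0,"tz":-0.001,"rx":0,"ry":0,"rz":0,"grip":1},{"tx":0,"ty":0,"tz":-0.001,"rx":0,"ry":0,"rz":0,"grip":1},{"tx":0,"ty":0,"tz":0,"rx":0,"ry":0,"rz":0,"grip":1},{"tx":0,"ty":0,"tz":0,"rx":0,"ry":0,"rz":0,"grip":1}]'
python3 -c "
from h import *
s=pose()[2];print(s['contact_force'],s['ft_torque'])"
```

```text
t: 13.1
position: [542.2, 188.4, 84.0]
orientation: [-0.0, 0.983, -0.182, 0.0]
contact_force: [-0.0, -0.5, -1.8]
grip_width: 15.2
t: 13.43
position: [542.1, 188.3, 85.9]
orientation: [0.0, 0.983, -0.182, -0.0]
contact_force: [-0.6, 0.7, -3.9]
grip_width: 14.8
[-0.56280866  0.70584908 -3.88223209] [ 0.06475    -0.02969851 -0.03098256]
```

```bash
python3 -m inch '[{"tx":0,"ty":0,"tz":-0.001,"rx":0,"ry":0,"rz":0,"grip":1},{"tx":0,"ty":0,"tz":-0.001,"rx":0,"ry":0,"rz":0,"grip":1},{"tx":0,"ty":0,"tz":0,"rx":0,"ry":0,"rz":0,"grip":1},{"tx":0,"ty":0,"tz":0,"rx":0,"ry":0,"rz":0,"grip":1},{"tx":0,"ty":0,"tz":0,"rx":0,"ry":0,"rz":0,"grip":1},{"tx":0,"ty":0,"tz":0,"rx":0,"ry":0,"rz":0,"grip":1}]'
python3 - <<'E'
from h import *
im=wshot('w10');f=[pose()[2]["contact_force"][2]];s=ctrl.camera("scene")[:,:,::-1];f.append(pose()[2]["contact_force"][2])
cv2.imwrite("pics/s10.png",s);print(f,pose()[0],pose()[2]["ft_torque"])
a=cv2.resize(s[140:250,330:460],None,fx=3,fy=3,interpolation=cv2.INTER_CUBIC);b=cv2.resize(im[80:260,225:405],(400,330))
cv2.imwrite("pics/c10.png",np.hstack([a,b]))
E
```

```text
t: 13.93
position: [542.1, 188.3, 87.9]
orientation: [0.0, 0.983, -0.182, -0.0]
contact_force: [0.0, 0.3, -5.8]
grip_width: 15.0
[542.1 188.3  87.9] [ 9.340e-01 -3.572e-01 -1.000e-04] 13.9333
[np.float64(-5.157967956755003), np.float64(-6.159888009467598)] [542.016215   188.3154275   87.86325073] [ 0.04332672 -0.12676014  0.03959689]
```

View pics/c10.png

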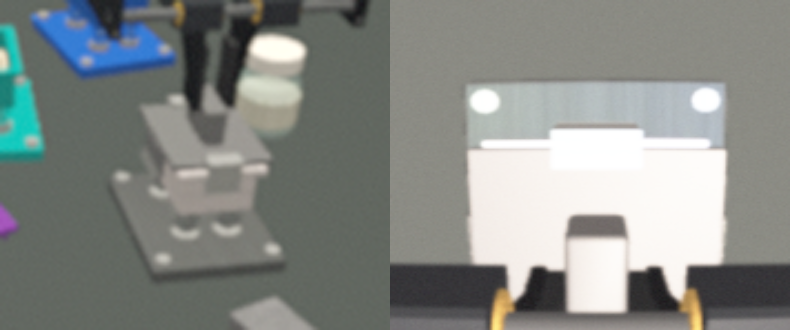

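The tug reads −5.7 N, of which 1.6 N is the cover's weight. That leaves about 4 N, so about 4 mm of tray lift, with negligible moment. I'll lower it back and let it settle.

```bash
python3 -m inch '[{"tx":0,"ty":0,"tz":0.001,"rx":0,"ry":0,"rz":0,"grip":1},{"tx":0,"ty":0,"tz":0.001,"rx":0,"ry":0,"rz":0,"grip":1},{"tx":0,"ty":0,"tz":0.001,"rx":0,"ry":0,"rz":0,"grip":1},{"tx":0,"ty":0,"tz":0.001,"rx":0,"ry":0,"rz":0,"grip":1},{"tx":0,"ty":0,"tz":0.001,"rx":0,"ry":0,"rz":0,"grip":1},{"tx":0,"ty":0,"tz":0.001,"rx":0,"ry":0,"rz":0,"grip":1},{"tx":0,"ty":0,"tz":0.001,"rx":0,"ry":0,"rz":0,"grip":1},{"tx":0,"ty":0,"tz":0.001,"rx":0,"ry":0,"rz":0,"grip":1},{"tx":0,"ty":0,"tz":0,"rx":0,"ry":0,"rz":0,"grip":1},{"tx":0,"ty":0,"tz":0,"rx":0,"ry":0,"rz":0,"grip":1},{"tx":0,"ty":0,"tz":0,"rx":0,"ry":0,"rz":0,"grip":1},{"tx":0,"ty":0,"tz":0,"rx":0,"ry":0,"rz":0,"grip":1}]'
```

```text
t: 15.03
position: [542.4, 188.6, 80.1]
orientation: [-0.0, 0.983, -0.182, 0.0]
contact_force: [0.2, 0.6, 0.6]
grip_width: 15.1
```

```bash
python3 -m inch '[{"tx":0,"ty":0,"tz":0,"rx":0,"ry":0,"rz":0,"grip":0.7},{"tx":0,"ty":0,"tz":0,"rx":0,"ry":0,"rz":0,"grip":0.5},{"tx":0,"ty":0,"tz":0,"rx":0,"ry":0,"rz":0,"grip":0.5},{"tx":0,"ty":0,"tz":0,"rx":0,"ry":0,"rz":0,"grip":0.5},{"tx":0,"ty":0,"tz":0,"rx":0,"ry":0,"rz":0,"grip":0.5},{"tx":0,"ty":0,"tz":0,"rx":0,"ry":0,"rz":0,"grip":0.5},{"tx":0,"ty":0,"tz":0,"rx":0,"ry":0,"rz":0,"grip":0.5},{"tx":0,"ty":0,"tz":0,"rx":0,"ry":0,"rz":0,"grip":0.5}]'
```

```text
t: 15.7
position: [542.2, 188.4, 79.9]
orientation: [0.0, 0.983, -0.182, 0.0]
contact_force: [-0.2, 0.2, 0.6]
grip_width: 43.0
```

Released. Now up 120 mm and back 100 mm to check.

```bash
python3 -m inch '[{"tx":0,"ty":0,"tz":-0.008,"rx":0,"ry":0,"rz":0,"grip":0.5},{"tx":0,"ty":0,"tz":-0.020,"rx":0,"ry":0,"rz":0,"grip":0.5},{"tx":0,"ty":0,"tz":-0.030,"rx":0,"ry":0,"rz":0,"grip":0.5},{"tx":0,"ty":0,"tz":-0.030,"rx":0,"ry":0,"rz":0,"grip":0.5},{"tx":-0.025,"ty":0,"tz":-0.010,"rx":0,"ry":0,"rz":0,"grip":0.5},{"tx":-0.030,"ty":0,"tz":0,"rx":0,"ry":0,"rz":0,"grip":0.5},{"tx":-0.030,"ty":0,"tz":0,"rx":0,"ry":0,"rz":0,"grip":0.5},{"tx":0,"ty":0,"tz":0,"rx":0,"ry":0,"rz":0,"grip":0.5},{"tx":0,"ty":0,"tz":0,"rx":0,"ry":0,"rz":0,"grip":0.5}]'
python3 - <<'E'
from h import *
im=wshot('w11');s=ctrl.camera("scene")[:,:,::-1];t=ctrl.camera("top")[:,:,::-1]
cv2.imwrite("pics/s11.png",s);cv2.imwrite("pics/t11.png",t)
a=cv2.resize(s[145:255,335:465],(400,338),interpolation=cv2.INTER_CUBIC);b=cv2.resize(im[20:180,220:410],(400,338),interpolation=cv2.INTER_CUBIC)
cv2.imwrite("pics/c11.png",np.hstack([a,b]))
E
```

```text
t: 16.45
position: [461.7, 219.6, 178.9]
orientation: [-0.0, 0.984, -0.18, 0.001]
contact_force: [0.6, 0.1, 0.5]
grip_width: 43.5
[461.7 219.6 178.9] [ 0.9351 -0.3543  0.0013] 16.45
```

View pics/c11.png

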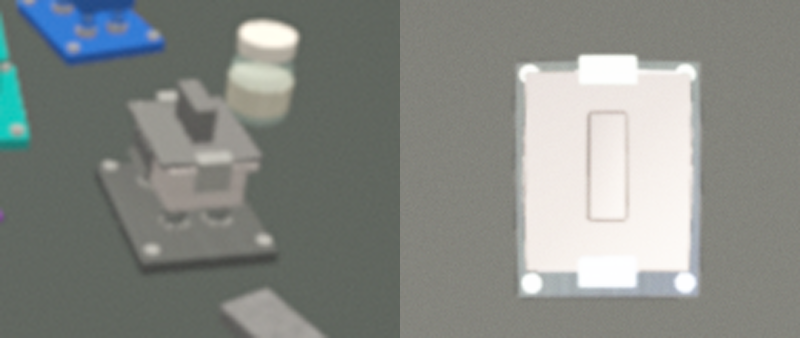

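View pics/t11.png

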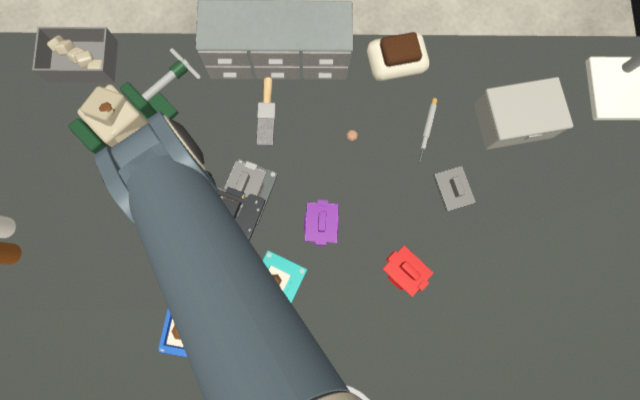

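```bash
python3 - <<'E'
from h import *
d=np.load("pics/w11.npz");T=(d["P"],d["R"])
c=lambda x,y:(220+(x-400)*190/400-.3,20+y*160/338-.3)
for z in(75,77,79,82):
    Z=np.array([onz("wrist",c(*q),z,T) for q in((525,73),(690,73),(690,271),(525,271))]);print(z,Z.mean(0).round(1),[np.linalg.norm(Z[i]-Z[i-1]).round(1) for i in range(4)])
v=Z[0]+Z[1]-Z[2]-Z[3];print(np.degrees(np.arctan2(v[1],v[0])))
# clip span
# triangulate bar top/plate corner with scene view
a=[(335+x*130/400-.3,145+y*110/338-.3) for x,y in((260,155),(152,166))]
for u,q in zip(a,((525,271),(525,73))):
    pass
E
```

```text
75 [542.2 188.4  75. ] [np.float64(88.3), np.float64(72.0), np.float64(88.3), np.float64(73.0)]
77 [542.  188.4  77. ] [np.float64(87.7), np.float64(71.5), np.float64(87.7), np.float64(72.5)]
79 [541.9 188.5  79. ] [np.float64(87.1), np.float64(71.0), np.float64(87.1), np.float64(72.0)]
82 [541.8 188.5  82. ] [np.float64(86.2), np.float64(70.3), np.float64(86.2), np.float64(71.3)]
-20.723597940595276
```

The plate's apparent size puts its top at about z=76–77, where a fully home cover should be (about 77.4 expected). It is centred on (542, 188) at −20.7°.

```bash
python3 -c "
from plant import ctrl
print(ctrl.finish_job())"
```

```text
the job is handed in; nothing more can be done
None
```

The cover is clipped onto the tray, the tug test was done and the job is handed in, at about 16.6 s on the robot's clock.

- **Pressing:** I took the grey cover with the steel clips and pressed it down in 1 mm steps. The load on the tray built to about 9 N, then dropped to about 5.5 N when the clips snapped. I pressed on to about 12.5 N to be sure it was fully home, well below 20 N.
- **Tug:** After the 2 mm of play, the wrist read about 4 N above the cover's own weight. That is about 4 mm of tray lift, with almost no tilting moment. I then lowered the cover until the tray had settled and let go.
- **Last checks:** The released cover looks level and centred at (542, 188) mm, turned −20.7° (the tray measured −20.6°). Its apparent size puts the plate top at about 76–77 mm, where about 77.4 mm is expected. The other loose things I can see in the top view look unmoved. The arm hid the jar and part of the blue and turquoise carriers there; the scene camera still shows the jar standing.
- **Disagreements:** Just before pressing, a closer look showed the cover about 1.7 mm off in x and 1 mm in y, and I corrected that. The 4 mm lift comes from force and tool height, not from a direct measurement of the tray. The first move command was refused for missing keys, and nothing moved.

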